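# Feel the weld of a bent exhaust pipe before packing

## Robot

A 7-joint arm with a two-finger parallel gripper is mounted at the origin on the work surface. World frame = base frame: x ahead of the robot, y to its left, z up, the work surface at z = 0. Lengths are in m, angles in rad, forces in N, time in s.
With the tool pointing down it reaches from about 0.4 to 0.85 m from the base axis. Payload 4.4 kg.
Tool frame: the origin (TCP) lies between the finger pads; the fingertips stand 8 mm ahead of it and the grasp point (between the pads) lies 11 mm behind it; x points along the fingers, y is the direction in which the jaws open and shut, and the axes are right-handed (so a half turn about x gives the same grasp; the last joint's range is limited). The gripper opens to 94 mm and grips with 3 to 60 N. Pads are 16 mm wide; open, the fingers measure 119 mm over their backs; the gripper's body (75 mm by 177 mm) begins 78 mm behind the grasp point.
Start: joints at [1.211, 0.628, 0.038, 1.517, -0.027, 0.996, -0.02], TCP at [0.188, -0.622, 0.213] pointing down, gripper open.
Joint ranges: [-3.06, 3.06], [-0.37, 2.12], [-1.25, 1.32], [0.18, 2.47], [-1.1, 4.24], [0.23, 1.98], [-2.94, 2.94]. Speed limits (rad/s): [2.57, 2.57, 3.14, 3.14, 3.14, 3.14, 3.14].

## Interface

Orientations are given as a rotation vector (axis times angle).
In Python, from station import telemetry, optics, ctrl gives the robot as it stands. The module is installed in compiled form; this text tells all that it offers.
- The arm moves only by the tool carry_out, never from a script. Its argument "commands" is a list of rows, each an object with "delta_pos": the shift along the tool's x, y, z in m, a list of three; "yaw": the turn about the tool's x in degrees; "fingers": the opening, from -1 (shut) to 1 (fully open). In form: [{"delta_pos": [dx, dy, dz], "yaw": yaw, "fingers": fingers}, ...]. A call has exactly 5 rows; each row shifts and turns the commanded pose from where the row before left it, along the tool's axes as they then stand; what a row does not reach is not made up. A row lasts 1/12 s, in which the tool goes at most 41.7 mm and 7.16 degrees, less where a joint would pass 70% of its speed; a pose out of reach is approached as far as the arm can. A call is refused whole if a number of a shift passes 0.0417 or a number of a turn 7.16, either way. A call with a gripper value outside its range is refused whole. The fingers move at their own pace and stop on an object; "grip_force" is the grip in N (left out, the last holds). Time passes only in rows, so rows that do not move let the fingers close, or fill a call up. It gives the time, the measured TCP pose, the force and the opening at its end, in the units of the state.
- telemetry.state(): the state, without advancing time (a new reading comes with each control period).
- optics.camera(name): name is "scene" or "top"; returns a dict with "img" (384x512x3 uint8, red, green, blue), "depth" (384x512 float32, m along the optical axis (not along the pixel's ray), 0 where there is no reading), "vfov" (degrees; the focal length in pixels is half the picture's height over the tangent of half this angle, whatever the lens; pixels are square), "cx", "cy" (the principal point, pixels), "R" (3x3) and "t" (3): a world point X has camera coordinates R X + t. Camera axes: x right, y down, z forward; pixel columns grow to the right and rows downward; lengths in m; the calibration is good to about 2 mm. A picture is of the moment at which its call begins.
- ctrl.finish_job(): hands the job in, once; it reports no verdict.
The state is a dict: "time": time; "joint_pos": joint angles; "qd": joint speeds; "tau": joint torques, N m; "position": TCP position; "eef_rot": TCP orientation; "contact_force": force on the tool from outside, world axes, zero at the start; "ft_torque": the same for the moment, N m; "finger_gap": opening from 0.0 (shut) to 1.0 (fully open).
Only numpy, scipy, OpenCV 4.12 (cv2) and the standard library are available. Lean on these libraries where they do the work, as an engineer would, in place of code of your own. Each camera call takes 0.05 s, during which the arm holds its last target.

## Task

Before this bent exhaust pipe is packed, feel its raised weld for spatter: run the fingertips lightly along the whole bead on top of the pipe, starting at the flanged end and following the bend round to the open end. Then take the hand away, leaving the pipe lying as it was in its foam rest, neither gripped, lifted nor shifted, and the other things undisturbed.

Things in the scene. Friction and masses are not known exactly. Their poses are not given: they have to be found in the camera images.
- pipe: Bent stainless pipe, loose, about 0.9 kg, 51 mm outside diameter, lying flat in the foam rest: a 90 degree bend of 150 mm axis radius with straight ends. Origin: on the pipe's axis at the middle of the bend (85 mm above the bench); z up, x to the outside of the bend, y along the pipe towards the open end.
- flange (a point): Centre of the flange at the -y end of the pipe, on its weld-side face: an oval steel plate 92 mm wide, 52 mm high, 8 mm thick, standing across the pipe; its top is 1 mm below the weld's crest.
- open_end (a point): Centre of the open slip end's rim, at the +y end of the pipe: a dark bore in a slightly wider collar, with two small wire spring hooks at the sides.
- weld_start (a point): Where the weld bead begins, on its crest, 16 mm before the flange (about 112 mm above the bench).
- weld_end (a point): Where the weld bead ends, on its crest, 30 mm before the open slip end's rim.
- weld1: Length 1 of 8 of the straw-brown raised weld bead, in a bluish heat-tinted band, that runs along the crown (top line) of the pipe, counted from the flange; each 37 mm long, bead about 6 mm wide and 2 mm proud of the pipe. Origin: the middle of this length, on the crest; x along the weld towards the open end, z up.
- weld2: Length 2 of 8 of the straw-brown raised weld bead, in a bluish heat-tinted band, that runs along the crown (top line) of the pipe, counted from the flange; each 37 mm long, bead about 6 mm wide and 2 mm proud of the pipe. Origin: the middle of this length, on the crest; x along the weld towards the open end, z up.
- weld3: Length 3 of 8 of the straw-brown raised weld bead, in a bluish heat-tinted band, that runs along the crown (top line) of the pipe, counted from the flange; each 37 mm long, bead about 6 mm wide and 2 mm proud of the pipe. Origin: the middle of this length, on the crest; x along the weld towards the open end, z up.
- weld4: Length 4 of 8 of the straw-brown raised weld bead, in a bluish heat-tinted band, that runs along the crown (top line) of the pipe, counted from the flange; each 37 mm long, bead about 6 mm wide and 2 mm proud of the pipe. Origin: the middle of this length, on the crest; x along the weld towards the open end, z up.
- weld5: Length 5 of 8 of the straw-brown raised weld bead, in a bluish heat-tinted band, that runs along the crown (top line) of the pipe, counted from the flange; each 37 mm long, bead about 6 mm wide and 2 mm proud of the pipe. Origin: the middle of this length, on the crest; x along the weld towards the open end, z up.
- weld6: Length 6 of 8 of the straw-brown raised weld bead, in a bluish heat-tinted band, that runs along the crown (top line) of the pipe, counted from the flange; each 37 mm long, bead about 6 mm wide and 2 mm proud of the pipe. Origin: the middle of this length, on the crest; x along the weld towards the open end, z up.
- weld7: Length 7 of 8 of the straw-brown raised weld bead, in a bluish heat-tinted band, that runs along the crown (top line) of the pipe, counted from the flange; each 37 mm long, bead about 6 mm wide and 2 mm proud of the pipe. Origin: the middle of this length, on the crest; x along the weld towards the open end, z up.
- weld8: Length 8 of 8 of the straw-brown raised weld bead, in a bluish heat-tinted band, that runs along the crown (top line) of the pipe, counted from the flange; each 37 mm long, bead about 6 mm wide and 2 mm proud of the pipe. Origin: the middle of this length, on the crest; x along the weld towards the open end, z up.
- rest: Plywood board 240 x 360 x 15 mm, fixed to the bench, with three dark foam saddles that carry the pipe. Origin: centre of its underside; x across, y along its length. The pipe's origin lies at x = 40 mm, z = 85 mm in this frame, same yaw. The foam gives about 1 mm for each 1.5 N pressed down on the pipe, at most about 12 mm, and comes back.
- band_clamp: Loose steel band clamp, ring 55 mm across and 18 mm high with a screw, lying on the board inside the bend. Origin: centre of its underside. Not to be disturbed.
- marker: Loose white and red marker pen, 125 mm long, 17 mm thick, lying on the board outside the bend. Origin: middle of its underside; x along it. Not to be disturbed.
- end_cap: Loose dark steel silencer end cap, 60 mm across, 42 mm high, standing on the board outside the bend. Origin: centre of its underside. Not to be disturbed.
- wrench: Loose steel wrench 170 mm long lying on the bench on the robot's right, x along it. Origin at its middle underneath. Not to be disturbed.
- cleaner: Loose spray can 60 mm across, 160 mm high, standing on the bench on the left. Origin: centre of its underside. Not to be disturbed.
- blue_bin: Loose blue plastic bin 150 x 200 x 75 mm on the bench on the right. Origin: centre of its underside. Not to be disturbed.
- small_carton: Loose cardboard box 100 x 150 x 70 mm on the bench on the left. Origin: centre of its underside. Not to be disturbed.

How it is judged:
On the way, in this order (a step that is already met when the one before it is completed fails the run):
1. the fingers touch length 1 of the weld (counted from the flange) before the next one (contact force between the fingers and weld1 above 0.3 N and contact force between the fingers and weld2 below 0.1 N).
2. the fingers touch length 2 of the weld (counted from the flange) before the next one (contact force between the fingers and weld2 above 0.3 N and contact force between the fingers and weld3 below 0.1 N).
3. the fingers touch length 3 of the weld (counted from the flange) before the next one (contact force between the fingers and weld3 above 0.3 N and contact force between the fingers and weld4 below 0.1 N).
4. the fingers touch length 4 of the weld (counted from the flange) before the next one (contact force between the fingers and weld4 above 0.3 N and contact force between the fingers and weld5 below 0.1 N).
5. the fingers touch length 5 of the weld (counted from the flange) before the next one (contact force between the fingers and weld5 above 0.3 N and contact force between the fingers and weld6 below 0.1 N).
6. the fingers touch length 6 of the weld (counted from the flange) before the next one (contact force between the fingers and weld6 above 0.3 N and contact force between the fingers and weld7 below 0.1 N).
7. the fingers touch length 7 of the weld (counted from the flange) before the next one (contact force between the fingers and weld7 above 0.3 N and contact force between the fingers and weld8 below 0.1 N).
8. the fingers touch length 8 of the weld (counted from the flange), having left the one before (contact force between the fingers and weld8 above 0.3 N and contact force between the fingers and weld7 below 0.1 N).
At the end, for the whole second after the job is handed in: Every length of the weld has been touched in turn from the flange to the open end; the pipe lies at rest in its saddles (within 6 mm, 5 mm in height and 0.05 rad of where it belongs) and the other things are within 15 mm of where they were (horizontal distance between pipe and rest between 0.034 and 0.046 m and z of pipe in the frame of rest between 0.08 and 0.09 m and angle between pipe's own z axis and vertical below 0.05 rad and angle between the x axis of pipe and the x axis of rest, either way round below 0.05 rad and linear speed of pipe below 0.01 m/s and distance of each of band_clamp, marker, end_cap, wrench, cleaner, blue_bin, small_carton from where it was at the start of the episode below 0.015 m).
It fails at once if pressing or gripping the pipe with more than 15 N (contact force between the fingers and pipe above 15 N).
It fails at once if the pipe lifted from its rest by more than 8 mm (z of pipe in the frame of rest above 0.093 m).
It fails at once if the pipe shifted more than 15 mm (distance of pipe from where it was at the start of the episode above 0.015 m).
It fails at once if another thing shifted more than 15 mm (distance of any of band_clamp, marker, end_cap, wrench, cleaner, blue_bin, small_carton from where it was at the start of the episode above 0.015 m).
It also fails if it takes over 54 s, if anything falls off the work surface, if the arm or the gripper's body presses on something with over 40 N, if the wrist force passes 120 N, or if a joint passes its speed limit or range.

## Working session

There is one attempt and no reset: what is moved stays moved. The work goes in short steps, Python scripts to look and compute and a tool call to move; the robot and the scene stay as the last step left them, time stands still between calls to the robot, and variables do not carry over. Pictures are saved under pics/ and viewed, and the job is handed in when it is done.

Besides the shell and the picture viewer there is one more tool, called as name(argument=value, ...) on one line, values as JSON. carry_out: Moves the arm, as the interface text tells. Its arguments: {"type":"object","properties":{"commands":{"type":"array"},"grip_force":{"type":"number"}},"required":["commands"]}

```bash
mkdir -p pics
python3 - <<'E'
from station import telemetry, optics, ctrl
import cv2, numpy as np
s=telemetry.state(); print(s)
for n in("scene","top"):
    c=optics.camera(n); cv2.imwrite(f"pics/{n}0.png",c["img"][:,:,::-1]); np.savez(f"{n}0.npz",**c)
    print(n,c["vfov"],c["cx"],c["cy"],c["R"],c["t"])
E
```

```text
{'time': 0.0, 'joint_pos': array([ 1.21119269,  0.62929756,  0.03844447,  1.51835561, -0.02699733,
        0.996308  , -0.01996089]), 'qd': array([-0.00049568, -0.00039508, -0.00127019,  0.00061065, -0.00047029,
        0.00160315,  0.00052116]), 'tau': array([-8.47501269e-05, -5.49727857e+01,  1.14366598e+00, -1.86637831e+01,
       -5.23326709e-02,  2.35268811e-02,  1.06217881e-04]), 'position': array([ 0.18807423, -0.62151744,  0.21258961]), 'eef_rot': array([ 2.06398292,  0.30739543, -2.06460053]), 'contact_force': array([-0.56887672, -0.74846213, -0.11273664]), 'ft_torque': array([0.01424809, 0.01900624, 0.03448711]), 'finger_gap': 0.9989868413230211}
scene 57.81453474531474 256.2008529443535 189.389451901716 [[ 0.54487392  0.83849543  0.00615072]
 [ 0.63615897 -0.40859    -0.65448909]
 [-0.54627299  0.36052687 -0.75604642]] [-0.29019635 -0.29743665  1.57090109]
top 57.196055239611184 257.0182273377504 191.5156889212375 [[ 0.0081542  -0.9999471   0.00627002]
 [-0.98949702 -0.00897363 -0.14427447]
 [ 0.1443231  -0.00502772 -0.98951784]] [-0.01158416  0.59094932  0.9607164 ]
```

View pics/scene0.png

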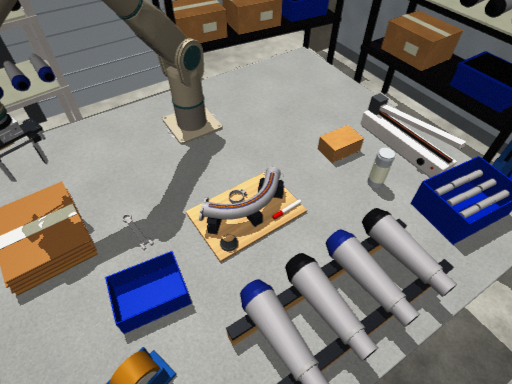

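View pics/top0.png

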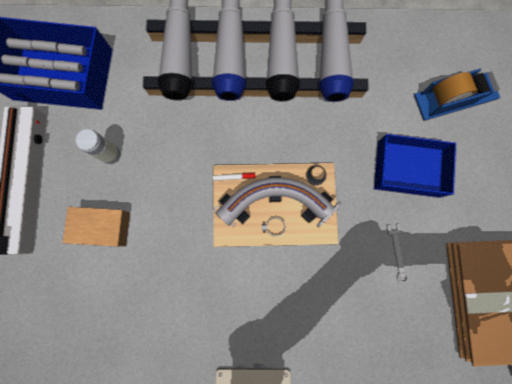

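```bash
cat > h.py <<'E'
import numpy as np, cv2
def pts(c):
    d=c["depth"].astype(float); H,W=d.shape; f=H/2/np.tan(np.radians(float(c["vfov"]))/2)
    u,v=np.meshgrid(np.arange(W),np.arange(H))
    P=np.stack([(u-c["cx"])/f*d,(v-c["cy"])/f*d,d],-1)
    return (P-c["t"])@c["R"]      # R^T (P-t)
def proj(c,X):
    P=np.asarray(X)@c["R"].T+c["t"]; f=192/np.tan(np.radians(float(c["vfov"]))/2)
    return np.stack([P[...,0]/P[...,2]*f+c["cx"],P[...,1]/P[...,2]*f+c["cy"]],-1)
E
python3 - <<'E'
import numpy as np,cv2
from h import *
c=np.load("top0.npz"); 
cv2.imwrite("pics/topz.png",cv2.resize(c["img"][150:255,200:350,::-1],None,fx=5,fy=5,interpolation=cv2.INTER_CUBIC))
s=np.load("scene0.npz")
cv2.imwrite("pics/scz.png",cv2.resize(s["img"][155:260,180:310,::-1],None,fx=5,fy=5,interpolation=cv2.INTER_CUBIC))
for n,cc in(("top",c),("scene",s)):
    X=pts(cc); 
    m=(X[...,0]>.3)&(X[...,0]<.75)&(abs(X[...,1])<.3)&(X[...,2]>0.09)&(X[...,2]<.13)
    print(n,m.sum(),X[m].min(0),X[m].max(0))
    z=X[...,2]; b=(abs(z)<.01); print("bench",np.median(z[b&(X[...,0]<.9)]))
    # board
    m=(X[...,0]>.3)&(X[...,0]<.75)&(abs(X[...,1])<.3)&(z>0.01)&(z<.022)
    r=cv2.minAreaRect(X[m][:,:2].astype(np.float32)); print("board",r,np.median(z[m]))
E
```

```text
top 2399 [ 0.48958791 -0.23218897  0.09002145] [0.62456368 0.10345375 0.11727563]
bench -0.0004620245564547123
board ((0.5603858232498169, -0.060021087527275085), (0.24012698233127594, 0.3585871756076813), 1.7011942863464355) 0.014531461448131252
scene 1313 [ 0.49327364 -0.23408659  0.0900112 ] [0.62587218 0.10360834 0.11537562]
bench -2.4804208940303527e-05
board ((0.5608499646186829, -0.060075148940086365), (0.2424161732196808, 0.3599277436733246), 1.5056172609329224) 0.014708207624631733
```

View pics/topz.png

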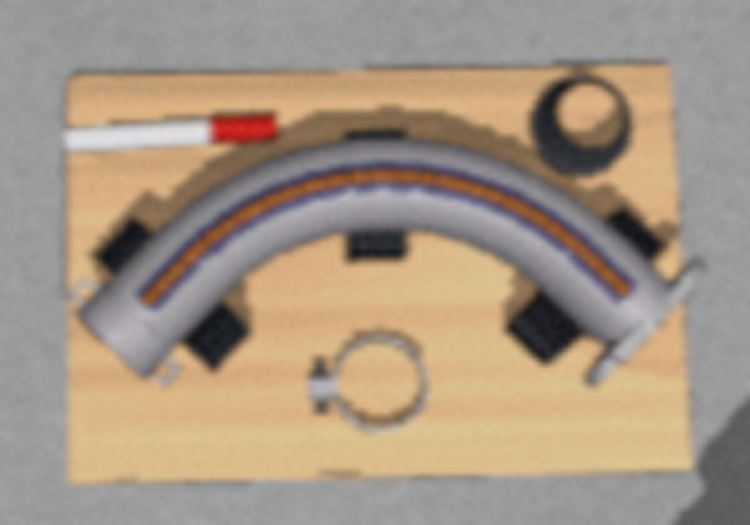

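View pics/scz.png

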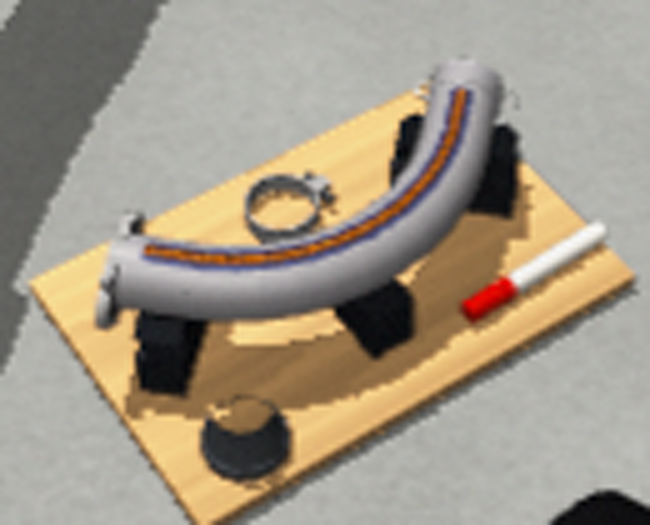

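Run:
```python
import numpy as np,cv2
from h import *
from scipy.optimize import least_squares
for n in("top","scene"):
    c=np.load(n+"0.npz"); X=pts(c); hsv=cv2.cvtColor(c["img"],cv2.COLOR_RGB2HSV).astype(int)
    m=(X[...,2]>.098)&(X[...,2]<.125)&(abs(X[...,0]-.56)<.1)&(abs(X[...,1]+.06)<.2)&(hsv[...,0]<25)&(hsv[...,1]>90)
    # ray-intersect with z=.112
    v,u=np.nonzero(m); f=192/np.tan(np.radians(float(c["vfov"]))/2)
    C=-c["R"].T@c["t"]; D=np.stack([(u-c["cx"])/f,(v-c["cy"])/f,np.ones(len(u))],-1)@c["R"]
    P=C+D*((.112-C[2])/D[:,2])[:,None]
    def res(p):
        th=p[2]; e=np.array([np.cos(th),np.sin(th)]); q=P[:,:2]-p[:2]
        lx=q@e; ly=q@np.array([-e[1],e[0]])  # local, origin pipe; bend centre at (-.15,0)
        a=np.arctan2(ly,lx+.15); r=np.hypot(lx+.15,ly)-.15
        s=2**-.5
        st=np.where(ly>0,(lx+.15)*s+ly*s-.15,(lx+.15)*s-ly*s-.15)
        return np.where(abs(a)>np.pi/4,st,r)
    o=least_squares(res,[.6,-.06,.03]); p=o.x
    th=p[2]; e=np.array([np.cos(th),np.sin(th)]);q=P[:,:2]-p[:2];lx=q@e+.15; ly=q@np.array([-e[1],e[0]])
    a=np.arctan2(ly,lx); sg=np.sign(a); along=np.where(abs(a)<np.pi/4,.15*a,sg*(.15*np.pi/4+(-lx+abs(ly))*2**-.5))
    print(n,len(u),p,np.degrees(th),"rms",np.std(o.fun),"s",along.min(),along.max(),"z",np.median(X[m][:,2]),"rest dist",p[:2]-[.5606,-.060])
    for lo in np.linspace(-.14,.12,8):
        k=(along>=lo)&(along<lo+.035); print(round(lo,3),X[m][k][:,2].max().round(4),np.median(X[m][k][:,2]).round(4),np.mean(o.fun[k]).round(4))
```

```text
top 269 [ 0.59978109 -0.05470234  0.04213762] 2.4143077886663917 rms 0.0018857817380087242 s -0.14783467930117858 0.1447198920943698 z 0.11129679396617347 rest dist [0.03918109 0.00529766]
-0.14 0.1145 0.1114 -0.0001
-0.103 0.1173 0.1111 -0.0001
-0.066 0.1152 0.1113 0.0
-0.029 0.1148 0.1113 0.0002
0.009 0.1155 0.1112 0.0
0.046 0.1138 0.1114 0.0001
0.083 0.1143 0.1115 -0.0002
0.12 0.1134 0.1106 -0.0002
scene 155 [ 0.6000448  -0.06138698  0.01726287] 0.9890897917508472 rms 0.0021279130988299108 s -0.14497733252123882 0.14669162708367162 z 0.11117747008949998 rest dist [ 0.0394448  -0.00138698]
-0.14 0.1151 0.1114 -0.0003
-0.103 0.1134 0.1116 0.0003
-0.066 0.1141 0.1118 -0.0001
-0.029 0.1145 0.1112 0.0
0.009 0.115 0.1106 0.0001
0.046 0.1144 0.1113 0.0001
0.083 0.1141 0.1113 0.0003
0.12 0.1144 0.1107 -0.0004
```

```bash
cat > plan.py <<'E'
import numpy as np
from scipy.spatial.transform import Rotation as Ro
from station import telemetry
O=np.array([.6003,-.0588]); TH=np.radians(1.6)
def path(s):
    L=.15*np.pi/4; a=np.clip(s,-L,L)/.15; ex=s-np.clip(s,-L,L)
    l=np.array([.15*np.cos(a)-.15-ex*np.sin(a),.15*np.sin(a)+ex*np.cos(a)])
    c,q=np.cos(TH),np.sin(TH)
    return O+np.array([[c,-q],[q,c]])@l
def show():
    s=telemetry.state(); R=Ro.from_rotvec(s["eef_rot"]).as_matrix()
    print("t",s["time"],"pos",s["position"].round(4),"F",s["contact_force"].round(2),"gap",round(s["finger_gap"],3),"q",s["joint_pos"].round(2)); return s,R
E
python3 - <<'E'
from plan import *
s,R=show(); print(R.round(4))
for x in np.linspace(-.148,.148,9): print(round(x,3),path(x).round(4))
t=np.r_[path(-.138),.150]-s["position"]; print("world",t,"tool",R.T@t)
E
```

```text
t 0.1 pos [ 0.1881 -0.6216  0.2127] F [0.99 0.22 0.55] gap 0.999 q [ 1.21  0.63  0.04  1.52 -0.03  1.   -0.02]
[[-5.000e-04  2.896e-01 -9.571e-01]
 [ 1.600e-03 -9.571e-01 -2.896e-01]
 [-1.000e+00 -1.700e-03  0.000e+00]]
-0.148 [ 0.5386 -0.188 ]
-0.111 [ 0.5639 -0.161 ]
-0.074 [ 0.5844 -0.1303]
-0.037 [ 0.5968 -0.0955]
0.0 [ 0.6003 -0.0588]
0.037 [ 0.5947 -0.0223]
0.074 [0.5804 0.0117]
0.111 [0.5583 0.0412]
0.148 [0.5315 0.0667]
world [ 0.35736633  0.44086525 -0.06265752] tool [ 0.06317589 -0.31836852 -0.46973303]
```

carry_out(commands=[{"delta_pos": [0, 0, 0], "yaw": -7.1, "fingers": -1}, {"delta_pos": [0, 0, 0], "yaw": -7.1, "fingers": -1}, {"delta_pos": [0, 0, 0], "yaw": -7.1, "fingers": -1}, {"delta_pos": [0, 0, 0], "yaw": -7.1, "fingers": -1}, {"delta_pos": [0, 0, 0], "yaw": -7.1, "fingers": -1}], grip_force=5)

```text
time: 0.52
position: [0.1881, -0.6218, 0.2129]
eef_rot: [1.671, 0.828, -1.671]
contact_force: [0.6, 0.6, -0.7]
finger_gap: 0.682
```

carry_out(commands=[{"delta_pos": [0, 0, 0], "yaw": -7.1, "fingers": -1}, {"delta_pos": [0, 0, 0], "yaw": -7.1, "fingers": -1}, {"delta_pos": [0, 0, 0], "yaw": -7.1, "fingers": -1}, {"delta_pos": [0, 0, 0], "yaw": -7.1, "fingers": -1}, {"delta_pos": [0, 0, 0], "yaw": -7.1, "fingers": -1}])

```text
time: 0.93
position: [0.1881, -0.6218, 0.213]
eef_rot: [1.233, 1.195, -1.232]
contact_force: [-0.0, 0.1, -0.2]
finger_gap: 0.327
```

Run:
```python
from plan import *
s,R=show(); print(R.round(4))
t=np.r_[path(-.138),.150]-s["position"]; print("world",t,"tool",R.T@t)
```

```text
t 0.9333 pos [ 0.1881 -0.6218  0.213 ] F [-0.04  0.05 -0.24] gap 0.327 q [ 1.41  0.64 -0.3   1.51  0.21  1.02  1.02]
[[-4.000e-04  9.995e-01 -3.170e-02]
 [ 1.000e-03 -3.170e-02 -9.995e-01]
 [-1.000e+00 -4.000e-04 -9.000e-04]]
world [ 0.35741142  0.44110177 -0.06298743] tool [ 0.06328082  0.34326923 -0.45215361]
```

carry_out(commands=[{"delta_pos": [0, 0.0228, -0.0302], "yaw": 0, "fingers": -1}, {"delta_pos": [0, 0.0228, -0.0302], "yaw": 0, "fingers": -1}, {"delta_pos": [0, 0.0228, -0.0302], "yaw": 0, "fingers": -1}, {"delta_pos": [0, 0.0228, -0.0302], "yaw": 0, "fingers": -1}, {"delta_pos": [0, 0.0228, -0.0302], "yaw": 0, "fingers": -1}])

```text
time: 1.35
position: [0.3084, -0.4739, 0.2132]
eef_rot: [1.238, 1.192, -1.237]
contact_force: [1.0, -0.7, -0.2]
finger_gap: 0.007
```

carry_out(commands=[{"delta_pos": [0, 0.0228, -0.0302], "yaw": 0, "fingers": -1}, {"delta_pos": [0, 0.0228, -0.0302], "yaw": 0, "fingers": -1}, {"delta_pos": [0, 0.0228, -0.0302], "yaw": 0, "fingers": -1}, {"delta_pos": [0, 0.0228, -0.0302], "yaw": 0, "fingers": -1}, {"delta_pos": [0, 0.0228, -0.0302], "yaw": 0, "fingers": -1}])

```text
time: 1.77
position: [0.4281, -0.3274, 0.2133]
eef_rot: [1.237, 1.191, -1.237]
contact_force: [0.8, -0.2, -0.6]
finger_gap: 0.006
```

carry_out(commands=[{"delta_pos": [0, 0.0228, -0.0302], "yaw": 0, "fingers": -1}, {"delta_pos": [0, 0.0228, -0.0302], "yaw": 0, "fingers": -1}, {"delta_pos": [0, 0.0228, -0.0302], "yaw": 0, "fingers": -1}, {"delta_pos": [0, 0.0228, -0.0302], "yaw": 0, "fingers": -1}, {"delta_pos": [0, 0, 0], "yaw": 0, "fingers": -1}])

```text
time: 2.18
position: [0.5287, -0.2026, 0.2137]
eef_rot: [1.235, 1.197, -1.223]
contact_force: [1.8, 1.6, 0.4]
finger_gap: 0.007
```

Run:
```python
from plan import *
s,R=show(); print(R.round(4))
t=np.r_[path(-.138),.140]-s["position"]; print("world",t,"tool",R.T@t)
```

```text
t 2.1833 pos [ 0.5287 -0.2026  0.2137] F [1.78 1.63 0.42] gap 0.007 q [ 0.54  0.52 -0.34  1.75  0.2   0.9   0.09]
[[ 0.0046  0.9996 -0.0264]
 [ 0.0053 -0.0264 -0.9996]
 [-1.      0.0045 -0.0055]]
world [ 0.01679803  0.02192334 -0.0736817 ] tool [ 0.07387421  0.01588438 -0.02195648]
```

carry_out(commands=[{"delta_pos": [0, 0.016, -0.022], "yaw": 0, "fingers": -1}, {"delta_pos": [0.03, 0, 0], "yaw": 0, "fingers": -1}, {"delta_pos": [0.03, 0, 0], "yaw": 0, "fingers": -1}, {"delta_pos": [0.013, 0, 0], "yaw": 0, "fingers": -1}, {"delta_pos": [0, 0, 0], "yaw": 0, "fingers": -1}])

```text
time: 2.6
position: [0.5372, -0.1898, 0.1371]
eef_rot: [1.235, 1.198, -1.241]
contact_force: [-0.9, 0.0, 0.1]
finger_gap: 0.006
```

Run:
```python
from plan import *
from station import optics
import cv2
s,R=show(); print(R.round(4))
t=np.r_[path(-.138),.1205]-s["position"]; print("world",t,"tool",R.T@t)
for n,(a,b,c,d) in (("scene",(130,260,180,310)),("top",(150,255,200,350))):
    k=optics.camera(n); cv2.imwrite(f"pics/{n}1.png",cv2.resize(k["img"][a:b,c:d,::-1],None,fx=4,fy=4,interpolation=cv2.INTER_CUBIC))
```

```text
t 2.6 pos [ 0.5372 -0.1898  0.1371] F [-0.87  0.04  0.15] gap 0.006 q [ 0.48  0.63 -0.3   1.81  0.25  0.75  0.01]
[[-0.0069  0.9993 -0.0375]
 [ 0.002  -0.0375 -0.9993]
 [-1.     -0.007  -0.0017]]
world [ 0.00827115  0.00905087 -0.01655561] tool [ 0.01651627  0.00804135 -0.00932566]
```

View pics/scene1.png

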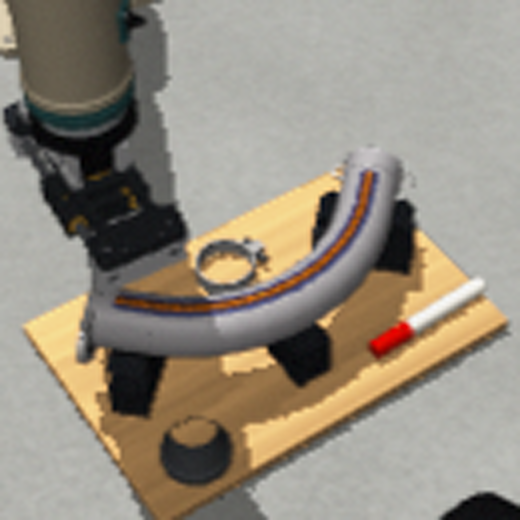

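View pics/top1.png

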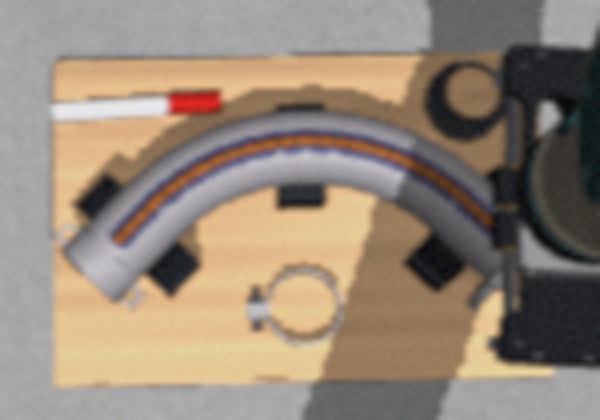

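carry_out(commands=[{"delta_pos": [0, 0, 0], "yaw": 0, "fingers": -1}, {"delta_pos": [0, 0, 0], "yaw": 0, "fingers": -1}, {"delta_pos": [0, 0, 0], "yaw": 0, "fingers": -1}, {"delta_pos": [0, 0, 0], "yaw": 0, "fingers": -1}, {"delta_pos": [0, 0, 0], "yaw": 0, "fingers": -1}])

```text
time: 3.12
position: [0.5403, -0.1905, 0.1411]
eef_rot: [1.237, 1.19, -1.237]
contact_force: [0.0, 0.7, 0.3]
finger_gap: 0.005
```

Run:
```python
from plan import *
s,R=show(); print(R.round(4))
t=np.r_[path(-.138),.1205]-s["position"]; print("world",t,"tool",R.T@t)
```

```text
t 3.1167 pos [ 0.5403 -0.1905  0.1411] F [0.05 0.68 0.27] gap 0.005 q [ 0.48  0.62 -0.3   1.81  0.25  0.75  0.01]
[[ 1.000e-03  9.993e-01 -3.790e-02]
 [-4.000e-04 -3.790e-02 -9.993e-01]
 [-1.000e+00  1.000e-03  3.000e-04]]
world [ 0.00515554  0.00980541 -0.020589  ] tool [ 0.02059042  0.00475948 -0.01000074]
```

carry_out(commands=[{"delta_pos": [0.004, 0.0025, -0.005], "yaw": 0, "fingers": -1}, {"delta_pos": [0.004, 0.0025, -0.005], "yaw": 0, "fingers": -1}, {"delta_pos": [0.004, 0, 0], "yaw": 0, "fingers": -1}, {"delta_pos": [0.002, 0, 0], "yaw": 0, "fingers": -1}, {"delta_pos": [0.001, 0, 0], "yaw": 0, "fingers": -1}])

```text
time: 3.53
position: [0.545, -0.1803, 0.1247]
eef_rot: [1.236, 1.192, -1.237]
contact_force: [-0.0, -1.1, 0.9]
finger_gap: 0.009
```

carry_out(commands=[{"delta_pos": [0.001, 0, 0], "yaw": 0, "fingers": -1}, {"delta_pos": [0.001, 0, 0], "yaw": 0, "fingers": -1}, {"delta_pos": [0, 0, 0], "yaw": 0, "fingers": -1}, {"delta_pos": [0, 0, 0], "yaw": 0, "fingers": -1}, {"delta_pos": [0, 0, 0], "yaw": 0, "fingers": -1}])

```text
time: 3.95
position: [0.5455, -0.1807, 0.1236]
eef_rot: [1.237, 1.191, -1.237]
contact_force: [0.6, -0.5, 0.3]
finger_gap: 0.004
```

Run:
```python
from plan import *
s,R=show(); 
t=np.r_[path(-.138),.1205]-s["position"]; print("world",t,"tool",R.T@t)
```

```text
t 3.95 pos [ 0.5455 -0.1807  0.1236] F [ 0.61 -0.53  0.31] gap 0.004 q [ 0.46  0.65 -0.29  1.81  0.26  0.72 -0.02]
world [ 3.51958381e-06 -3.04119338e-05 -3.10364669e-03] tool [3.10364963e-03 3.88548292e-06 3.00648242e-05]
```

Lateral position is exact; now creep down for the contact.

carry_out(commands=[{"delta_pos": [0.001, 0, 0], "yaw": 0, "fingers": -1}, {"delta_pos": [0.001, 0, 0], "yaw": 0, "fingers": -1}, {"delta_pos": [0.0005, 0, 0], "yaw": 0, "fingers": -1}, {"delta_pos": [0, 0, 0], "yaw": 0, "fingers": -1}, {"delta_pos": [0, 0, 0], "yaw": 0, "fingers": -1}])

```text
time: 4.37
position: [0.5454, -0.1805, 0.1209]
eef_rot: [1.237, 1.191, -1.237]
contact_force: [0.2, 0.1, 0.4]
finger_gap: 0.004
```

carry_out(commands=[{"delta_pos": [0.0005, 0, 0], "yaw": 0, "fingers": -1}, {"delta_pos": [0.0005, 0, 0], "yaw": 0, "fingers": -1}, {"delta_pos": [0.0005, 0, 0], "yaw": 0, "fingers": -1}, {"delta_pos": [0, 0, 0], "yaw": 0, "fingers": -1}, {"delta_pos": [0, 0, 0], "yaw": 0, "fingers": -1}])

```text
time: 4.78
position: [0.5455, -0.1806, 0.1196]
eef_rot: [1.237, 1.191, -1.237]
contact_force: [-0.2, -0.1, 1.5]
finger_gap: -0.0
```

carry_out(commands=[{"delta_pos": [0.0005, 0, 0], "yaw": 0, "fingers": -1}, {"delta_pos": [0.0005, 0, 0], "yaw": 0, "fingers": -1}, {"delta_pos": [0, 0, 0], "yaw": 0, "fingers": -1}, {"delta_pos": [0, 0, 0], "yaw": 0, "fingers": -1}, {"delta_pos": [0, 0, 0], "yaw": 0, "fingers": -1}])

```text
time: 5.2
position: [0.5455, -0.1806, 0.1186]
eef_rot: [1.237, 1.191, -1.237]
contact_force: [0.7, 0.2, 3.4]
finger_gap: 0.004
```

Run:
```python
from plan import *
s,R=show()
acc=np.zeros(2); p0=path(-.138)
Y=np.array([.9993,-.0379]);Z=np.array([-.0379,-.9993])
for i in range(1,71):
    d=path(-.138+.004*i)-p0; t=np.array([d@Y,d@Z]); r=np.round(t-acc,4); acc+=r
    print(f"[0,{r[0]:.4f},{r[1]:.4f}]",end="\n" if i%5==0 else " ")
```

```text
t 5.2 pos [ 0.5455 -0.1806  0.1186] F [0.71 0.2  3.36] gap 0.004 q [ 0.45  0.65 -0.29  1.82  0.27  0.71 -0.02]
[0,0.0026,-0.0030] [0,0.0027,-0.0030] [0,0.0026,-0.0030] [0,0.0026,-0.0030] [0,0.0027,-0.0030]
[0,0.0026,-0.0031] [0,0.0025,-0.0031] [0,0.0024,-0.0032] [0,0.0024,-0.0032] [0,0.0022,-0.0033]
[0,0.0022,-0.0034] [0,0.0021,-0.0034] [0,0.0020,-0.0034] [0,0.0019,-0.0036] [0,0.0018,-0.0035]
[0,0.0017,-0.0037] [0,0.0016,-0.0036] [0,0.0015,-0.0037] [0,0.0014,-0.0038] [0,0.0013,-0.0037]
[0,0.0013,-0.0039] [0,0.0011,-0.0038] [0,0.0010,-0.0039] [0,0.0009,-0.0039] [0,0.0008,-0.0039]
[0,0.0007,-0.0039] [0,0.0005,-0.0040] [0,0.0005,-0.0040] [0,0.0004,-0.0039] [0,0.0003,-0.0040]
[0,0.0001,-0.0040] [0,0.0001,-0.0040] [0,-0.0001,-0.0040] [0,-0.0001,-0.0040] [0,-0.0003,-0.0040]
[0,-0.0003,-0.0040] [0,-0.0005,-0.0040] [0,-0.0006,-0.0039] [0,-0.0007,-0.0040] [0,-0.0008,-0.0039]
[0,-0.0009,-0.0039] [0,-0.0010,-0.0039] [0,-0.0011,-0.0038] [0,-0.0012,-0.0038] [0,-0.0013,-0.0038]
[0,-0.0014,-0.0037] [0,-0.0015,-0.0037] [0,-0.0016,-0.0037] [0,-0.0017,-0.0036] [0,-0.0018,-0.0036]
[0,-0.0019,-0.0035] [0,-0.0020,-0.0035] [0,-0.0021,-0.0034] [0,-0.0021,-0.0034] [0,-0.0023,-0.0033]
[0,-0.0023,-0.0032] [0,-0.0024,-0.0032] [0,-0.0026,-0.0031] [0,-0.0026,-0.0031] [0,-0.0026,-0.0029]
[0,-0.0028,-0.0029] [0,-0.0028,-0.0029] [0,-0.0029,-0.0027] [0,-0.0030,-0.0027] [0,-0.0030,-0.0026]
[0,-0.0030,-0.0027] [0,-0.0030,-0.0026] [0,-0.0030,-0.0026] [0,-0.0030,-0.0027] [0,-0.0030,-0.0026]
```

carry_out(commands=[{"delta_pos": [0, 0.0026, -0.003], "yaw": 0, "fingers": -1}, {"delta_pos": [0, 0.0027, -0.003], "yaw": 0, "fingers": -1}, {"delta_pos": [0, 0.0026, -0.003], "yaw": 0, "fingers": -1}, {"delta_pos": [0, 0.0026, -0.003], "yaw": 0, "fingers": -1}, {"delta_pos": [0, 0.0027, -0.003], "yaw": 0, "fingers": -1}])

```text
time: 5.62
position: [0.5594, -0.1658, 0.1184]
eef_rot: [1.237, 1.191, -1.237]
contact_force: [-2.6, -2.2, 1.9]
finger_gap: 0.006
```

carry_out(commands=[{"delta_pos": [0, 0.0026, -0.0031], "yaw": 0, "fingers": -1}, {"delta_pos": [0, 0.0025, -0.0031], "yaw": 0, "fingers": -1}, {"delta_pos": [0, 0.0024, -0.0032], "yaw": 0, "fingers": -1}, {"delta_pos": [0, 0.0024, -0.0032], "yaw": 0, "fingers": -1}, {"delta_pos": [0, 0.0022, -0.0033], "yaw": 0, "fingers": -1}])

```text
time: 6.03
position: [0.5722, -0.1504, 0.1185]
eef_rot: [1.237, 1.191, -1.237]
contact_force: [-1.5, -1.7, 2.7]
finger_gap: 0.002
```

carry_out(commands=[{"delta_pos": [0, 0.0022, -0.0034], "yaw": 0, "fingers": -1}, {"delta_pos": [0, 0.0021, -0.0034], "yaw": 0, "fingers": -1}, {"delta_pos": [0, 0.002, -0.0034], "yaw": 0, "fingers": -1}, {"delta_pos": [0, 0.0019, -0.0036], "yaw": 0, "fingers": -1}, {"delta_pos": [0, 0.0018, -0.0035], "yaw": 0, "fingers": -1}])

```text
time: 6.45
position: [0.5828, -0.1334, 0.1185]
eef_rot: [1.237, 1.191, -1.237]
contact_force: [-1.0, -1.8, 3.6]
finger_gap: 0.005
```

carry_out(commands=[{"delta_pos": [0, 0.0017, -0.0037], "yaw": 0, "fingers": -1}, {"delta_pos": [0, 0.0016, -0.0036], "yaw": 0, "fingers": -1}, {"delta_pos": [0, 0.0015, -0.0037], "yaw": 0, "fingers": -1}, {"delta_pos": [0, 0.0014, -0.0038], "yaw": 0, "fingers": -1}, {"delta_pos": [0, 0.0013, -0.0037], "yaw": 0, "fingers": -1}])

```text
time: 6.87
position: [0.591, -0.1152, 0.1185]
eef_rot: [1.237, 1.191, -1.237]
contact_force: [-1.1, -1.6, 3.2]
finger_gap: 0.004
```

Run:
```python
from plan import *
from station import optics
import cv2
s,R=show(); print(path(-.138+.08))
k=optics.camera("scene"); cv2.imwrite(f"pics/scene2.png",cv2.resize(k["img"][130:260,180:310,::-1],None,fx=4,fy=4,interpolation=cv2.INTER_CUBIC))
```

```text
t 6.8667 pos [ 0.591  -0.1152  0.1185] F [-1.06 -1.64  3.21] gap 0.004 q [ 0.32  0.69 -0.28  1.74  0.26  0.75 -0.13]
[ 0.5908094  -0.11565265]
```

View pics/scene2.png

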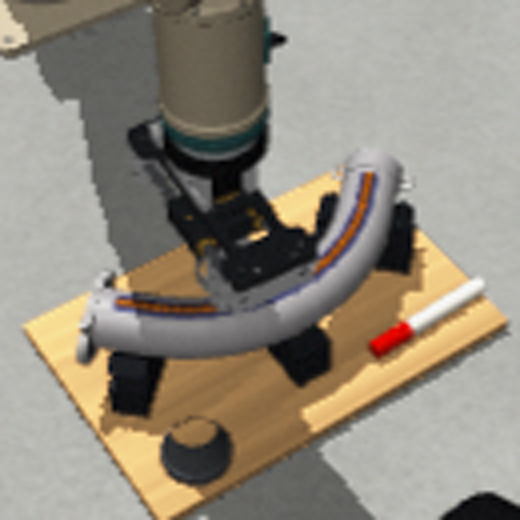

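The fingers (about (235,295) in the crop) ride on the bead, and the pipe has not visibly moved. I'll continue round the bend.

carry_out(commands=[{"delta_pos": [0, 0.0013, -0.0039], "yaw": 0, "fingers": -1}, {"delta_pos": [0, 0.0011, -0.0038], "yaw": 0, "fingers": -1}, {"delta_pos": [0, 0.001, -0.0039], "yaw": 0, "fingers": -1}, {"delta_pos": [0, 0.0009, -0.0039], "yaw": 0, "fingers": -1}, {"delta_pos": [0, 0.0008, -0.0039], "yaw": 0, "fingers": -1}])

```text
time: 7.33
position: [0.5968, -0.0959, 0.1185]
eef_rot: [1.237, 1.191, -1.237]
contact_force: [-0.4, -1.2, 3.3]
finger_gap: 0.007
```

carry_out(commands=[{"delta_pos": [0, 0.0007, -0.0039], "yaw": 0, "fingers": -1}, {"delta_pos": [0, 0.0005, -0.004], "yaw": 0, "fingers": -1}, {"delta_pos": [0, 0.0005, -0.004], "yaw": 0, "fingers": -1}, {"delta_pos": [0, 0.0004, -0.0039], "yaw": 0, "fingers": -1}, {"delta_pos": [0, 0.0003, -0.004], "yaw": 0, "fingers": -1}])

```text
time: 7.75
position: [0.5998, -0.0763, 0.1185]
eef_rot: [1.237, 1.191, -1.237]
contact_force: [0.5, -2.1, 3.6]
finger_gap: 0.003
```

carry_out(commands=[{"delta_pos": [0, 0.0001, -0.004], "yaw": 0, "fingers": -1}, {"delta_pos": [0, 0.0001, -0.004], "yaw": 0, "fingers": -1}, {"delta_pos": [0, -0.0001, -0.004], "yaw": 0, "fingers": -1}, {"delta_pos": [0, -0.0001, -0.004], "yaw": 0, "fingers": -1}, {"delta_pos": [0, -0.0003, -0.004], "yaw": 0, "fingers": -1}])

```text
time: 8.17
position: [0.6002, -0.0562, 0.1185]
eef_rot: [1.237, 1.191, -1.237]
contact_force: [0.2, -2.5, 1.9]
finger_gap: 0.006
```

carry_out(commands=[{"delta_pos": [0, -0.0003, -0.004], "yaw": 0, "fingers": -1}, {"delta_pos": [0, -0.0005, -0.004], "yaw": 0, "fingers": -1}, {"delta_pos": [0, -0.0006, -0.0039], "yaw": 0, "fingers": -1}, {"delta_pos": [0, -0.0007, -0.004], "yaw": 0, "fingers": -1}, {"delta_pos": [0, -0.0008, -0.0039], "yaw": 0, "fingers": -1}])

```text
time: 8.58
position: [0.5981, -0.0363, 0.1185]
eef_rot: [1.237, 1.191, -1.237]
contact_force: [0.1, -2.9, 2.1]
finger_gap: 0.005
```

carry_out(commands=[{"delta_pos": [0, -0.0009, -0.0039], "yaw": 0, "fingers": -1}, {"delta_pos": [0, -0.001, -0.0039], "yaw": 0, "fingers": -1}, {"delta_pos": [0, -0.0011, -0.0038], "yaw": 0, "fingers": -1}, {"delta_pos": [0, -0.0012, -0.0038], "yaw": 0, "fingers": -1}, {"delta_pos": [0, -0.0013, -0.0038], "yaw": 0, "fingers": -1}])

```text
time: 9.0
position: [0.5932, -0.0169, 0.1185]
eef_rot: [1.237, 1.191, -1.237]
contact_force: [0.4, -1.7, 2.7]
finger_gap: 0.005
```

carry_out(commands=[{"delta_pos": [0, -0.0014, -0.0037], "yaw": 0, "fingers": -1}, {"delta_pos": [0, -0.0015, -0.0037], "yaw": 0, "fingers": -1}, {"delta_pos": [0, -0.0016, -0.0037], "yaw": 0, "fingers": -1}, {"delta_pos": [0, -0.0017, -0.0036], "yaw": 0, "fingers": -1}, {"delta_pos": [0, -0.0018, -0.0036], "yaw": 0, "fingers": -1}])

```text
time: 9.42
position: [0.5859, 0.0016, 0.1185]
eef_rot: [1.237, 1.191, -1.237]
contact_force: [1.4, -3.2, 2.8]
finger_gap: 0.006
```

Run:
```python
from plan import *
from station import optics
import cv2
s,R=show(); print(path(-.138+.2))
k=optics.camera("scene"); cv2.imwrite(f"pics/scene3.png",cv2.resize(k["img"][130:260,180:310,::-1],None,fx=4,fy=4,interpolation=cv2.INTER_CUBIC))
```

```text
t 9.4167 pos [0.5859 0.0016 0.1185] F [ 1.38 -3.19  2.81] gap 0.006 q [ 0.12  0.67 -0.26  1.79  0.25  0.72 -0.32]
[0.58599071 0.00107343]
```

View pics/scene3.png

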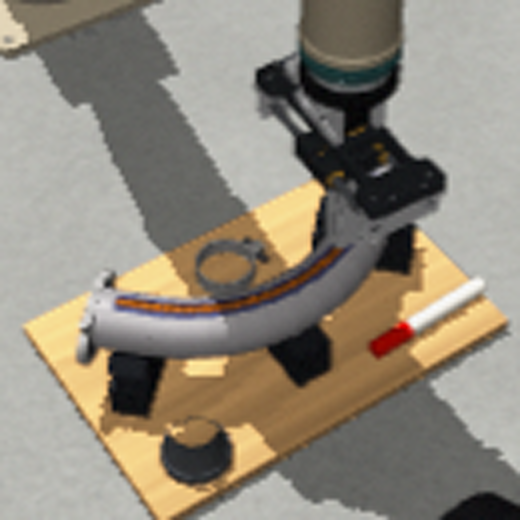

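The fingers (about (345,240)) are on length 6 of the bead and the pipe is still in place.

carry_out(commands=[{"delta_pos": [0, -0.0019, -0.0035], "yaw": 0, "fingers": -1}, {"delta_pos": [0, -0.002, -0.0035], "yaw": 0, "fingers": -1}, {"delta_pos": [0, -0.0021, -0.0034], "yaw": 0, "fingers": -1}, {"delta_pos": [0, -0.0021, -0.0034], "yaw": 0, "fingers": -1}, {"delta_pos": [0, -0.0023, -0.0033], "yaw": 0, "fingers": -1}])

```text
time: 9.88
position: [0.5761, 0.0192, 0.1185]
eef_rot: [1.237, 1.191, -1.237]
contact_force: [2.1, -1.5, 2.3]
finger_gap: 0.006
```

carry_out(commands=[{"delta_pos": [0, -0.0023, -0.0032], "yaw": 0, "fingers": -1}, {"delta_pos": [0, -0.0024, -0.0032], "yaw": 0, "fingers": -1}, {"delta_pos": [0, -0.0026, -0.0031], "yaw": 0, "fingers": -1}, {"delta_pos": [0, -0.0026, -0.0031], "yaw": 0, "fingers": -1}, {"delta_pos": [0, -0.0026, -0.0029], "yaw": 0, "fingers": -1}])

```text
time: 10.3
position: [0.564, 0.0351, 0.1185]
eef_rot: [1.237, 1.191, -1.237]
contact_force: [0.6, -0.9, 3.5]
finger_gap: 0.005
```

carry_out(commands=[{"delta_pos": [0, -0.0028, -0.0029], "yaw": 0, "fingers": -1}, {"delta_pos": [0, -0.0028, -0.0029], "yaw": 0, "fingers": -1}, {"delta_pos": [0, -0.0029, -0.0027], "yaw": 0, "fingers": -1}, {"delta_pos": [0, -0.003, -0.0027], "yaw": 0, "fingers": -1}, {"delta_pos": [0, -0.003, -0.0026], "yaw": 0, "fingers": -1}])

```text
time: 10.72
position: [0.5501, 0.0494, 0.1185]
eef_rot: [1.237, 1.191, -1.237]
contact_force: [2.7, -1.0, 2.3]
finger_gap: 0.004
```

carry_out(commands=[{"delta_pos": [0, -0.003, -0.0027], "yaw": 0, "fingers": -1}, {"delta_pos": [0, -0.003, -0.0026], "yaw": 0, "fingers": -1}, {"delta_pos": [0, -0.003, -0.0026], "yaw": 0, "fingers": -1}, {"delta_pos": [0, -0.003, -0.0027], "yaw": 0, "fingers": -1}, {"delta_pos": [0, -0.003, -0.0026], "yaw": 0, "fingers": -1}])

```text
time: 11.13
position: [0.5355, 0.063, 0.1185]
eef_rot: [1.237, 1.191, -1.237]
contact_force: [1.4, -1.7, 3.3]
finger_gap: 0.008
```

Run:
```python
from plan import *
from station import optics
import cv2
s,R=show(); print(path(.142))
k=optics.camera("scene"); cv2.imwrite(f"pics/scene4.png",cv2.resize(k["img"][130:260,180:310,::-1],None,fx=4,fy=4,interpolation=cv2.INTER_CUBIC))
```

```text
t 11.1333 pos [0.5355 0.063  0.1185] F [ 1.4  -1.65  3.29] gap 0.008 q [-0.    0.61 -0.25  1.91  0.24  0.64 -0.44]
[0.53584557 0.06261879]
```

View pics/scene4.png

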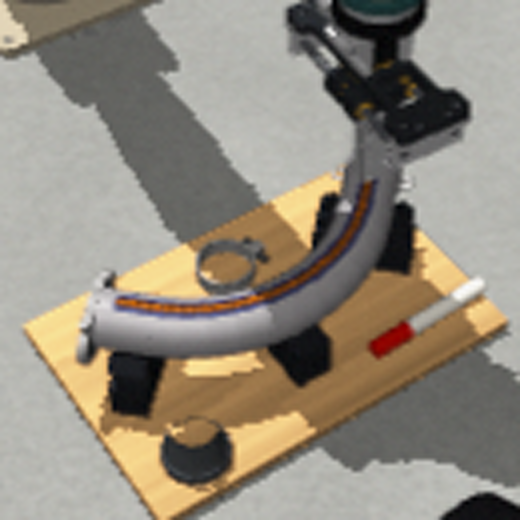

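The fingers are at the open-end end of the bead, still in contact. Next I lift straight up, gently at first.

carry_out(commands=[{"delta_pos": [0, 0, 0], "yaw": 0, "fingers": -1}, {"delta_pos": [-0.002, 0, 0], "yaw": 0, "fingers": -1}, {"delta_pos": [-0.004, 0, 0], "yaw": 0, "fingers": -1}, {"delta_pos": [-0.01, 0, 0], "yaw": 0, "fingers": -1}, {"delta_pos": [-0.02, 0, 0], "yaw": 0, "fingers": -1}])

```text
time: 11.6
position: [0.5339, 0.0624, 0.1535]
eef_rot: [1.234, 1.194, -1.241]
contact_force: [0.8, -0.5, -0.3]
finger_gap: 0.006
```

carry_out(commands=[{"delta_pos": [-0.025, 0, 0], "yaw": 0, "fingers": -1}, {"delta_pos": [-0.025, 0, 0], "yaw": 0, "fingers": -1}, {"delta_pos": [-0.02, -0.025, 0], "yaw": 0, "fingers": -1}, {"delta_pos": [0, -0.03, 0], "yaw": 0, "fingers": -1}, {"delta_pos": [0, -0.03, 0], "yaw": 0, "fingers": -1}])

```text
time: 12.02
position: [0.4507, 0.0662, 0.2261]
eef_rot: [1.239, 1.189, -1.235]
contact_force: [-1.0, 0.5, 0.6]
finger_gap: 0.007
```

carry_out(commands=[{"delta_pos": [0, -0.02, 0], "yaw": 0, "fingers": -1}, {"delta_pos": [0, 0, 0], "yaw": 0, "fingers": -1}, {"delta_pos": [0, 0, 0], "yaw": 0, "fingers": -1}, {"delta_pos": [0, 0, 0], "yaw": 0, "fingers": -1}, {"delta_pos": [0, 0, 0], "yaw": 0, "fingers": -1}])

```text
time: 12.43
position: [0.4321, 0.0668, 0.2247]
eef_rot: [1.238, 1.19, -1.236]
contact_force: [0.3, 0.5, 0.2]
finger_gap: 0.003
```

Run:
```python
from plan import *
from station import optics
import cv2
show()
a=np.load("scene0.npz")
k=optics.camera("scene"); cv2.imwrite(f"pics/scene5.png",k["img"][:,:,::-1])
d=abs(k["img"].astype(int)-a["img"]).max(2)[150:270,180:310]; print("diff>60",np.argwhere(d>60)[:,::-1].mean(0) if (d>60).any() else 0,(d>60).sum())
def weld(c):
    h=cv2.cvtColor(c["img"],cv2.COLOR_RGB2HSV).astype(int)[190:225,205:275]
    return
from h import *
for n in("scene","top"):
    a=np.load(n+"0.npz");k=optics.camera(n)
    Xa=pts(a);Xb=pts(k)
    m=(Xa[...,2]>.1)&(Xa[...,2]<.125)&(abs(Xa[...,0]-.56)<.1)&(abs(Xa[...,1]+.06)<.2)
    mb=(Xb[...,2]>.1)&(Xb[...,2]<.125)&(abs(Xb[...,0]-.56)<.1)&(abs(Xb[...,1]+.06)<.2)
    print(n,m.sum(),mb.sum(),Xa[m].mean(0).round(4),Xb[mb].mean(0).round(4))
```

```text
t 12.4333 pos [0.4321 0.0668 0.2247] F [0.33 0.55 0.18] gap 0.003 q [ 0.03  0.32 -0.33  2.06  0.15  0.78 -0.42]
diff>60 [51.77938642 37.1661496 ] 2901
scene 999 1016 [ 0.5733 -0.0682  0.1073] [ 0.5729 -0.0681  0.1073]
top 1949 1670 [ 0.5673 -0.0569  0.1073] [ 0.5738 -0.078   0.1072]
```

View pics/scene5.png

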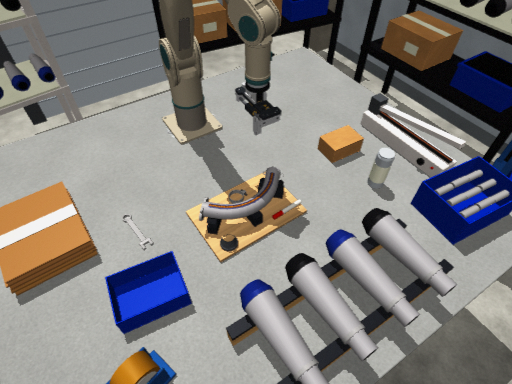

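The scene view shows the pipe at (240,195) unmoved, the hand clear at (258,105), and the other things where they were. I'll hand the job in.

```bash
python3 -c "
from station import ctrl; print(ctrl.finish_job())"
```

```text
the job is handed in; nothing more can be done
None
```

I ran the closed fingertips along the whole weld, from about 10 mm after its start at the flange to about 6 mm before its end at the open end. The fingers reach about 14 mm either way, so both ends of the bead were covered. The job is handed in; it reported no verdict.

- **Force:** at the end of each move the upward force read about 2–3.5 N, against the 15 N limit. The wrist force is only accurate to about 1 N, and I had no separate contact reading for each weld length. That each of the eight was touched in turn follows from the path and the steady force.
- **Pipe:** after I lifted the hand straight up and away, the scene camera put the pipe's top surface within 0.5 mm of where it started, with the height unchanged.
- **Other things:** in the last picture they look where they were. I judged this by eye, not by measurement.
- **A check that disagreed:** the same before-and-after comparison from the top camera gave a different position. I put this down to the hand hiding part of the pipe in that view, and did not check further.

The clock stood at about 12.5 s of the 54 s allowed.

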